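Put the leather-cutting dies away on their cork rests

ROBOT

A 6-joint arm with a two-finger parallel gripper is mounted at the origin on the work surface. World frame = base frame: x ahead of the robot, y to its left, z up, the work surface at z = 0. Lengths are in m, angles in rad, forces in N, time in s.
With the tool pointing down it reaches from about 0.225 to 0.875 m from the base axis. Payload 3.4 kg.
Tool frame: the origin (TCP) lies on the mounting face of the last link; the fingertips stand 173 mm ahead of it and the grasp point (between the pads) lies r.grip_depth ahead of it (r.grip_depth is the distance from the TCP to the grasp point, in m); x points along the fingers, y is the direction in which the jaws open and shut, and the axes are right-handed (so a half turn about x gives the same grasp; the last joint's range is limited). The gripper opens to 85 mm and grips with 20 to 120 N. Pads are 22 mm wide; open, the fingers measure 114 mm over their backs; the gripper's body (76 mm by 85 mm) begins 54 mm behind the grasp point. The pads swing forward as they close: fully open they stand 13 mm farther back than shut.
Start: joints at [1.076, 0.276, 1.505, -0, 1.361, -0.121], TCP at [0.21, 0.535, 0.405] pointing down, gripper open.
Joint ranges: [-2.89, 2.89], [-0.75, 2.08], [0.22, 2.7], [-1.18, 4.32], [0.11, 2.71], [-2.7, 2.7]. Speed limits (rad/s): [2.57, 2.57, 3.14, 3.14, 3.14, 3.14].

INTERFACE

Orientations are given as a 3x3 rotation matrix whose columns are the frame's x, y, z axes.
In Python, from bench import r gives the robot as it stands.
- The arm moves only by the tool apply_moves, never from a script. Its argument "commands" is a list of rows, each a list of 5 numbers: the shift along the tool's x, y, z in m, then the turn about the tool's x in rad, then the finger opening in m, from 0 to 0.0854. A call has 1 to 8 rows; each row shifts and turns the pose as measured when the row begins, along the tool's axes as they then stand; what a row does not reach is not made up. A row lasts 1/8 s, in which the tool goes at most 62.5 mm and 10.7 degrees, less where a joint would pass 70% of its speed; a pose out of reach is approached as far as the arm can. A call with a gripper value outside its range is refused whole. The fingers move at their own pace and stop on an object; "force" is the grip in N (left out, the last holds). Time passes only in rows, so rows that do not move let the fingers close. It gives the time, the measured TCP pose, the force and the opening at its end, in the units of the state.
- r.get_state(): the state, without advancing time (a new reading comes with each control period).
- r.grab_frame(name): name is "side" or "top" or "wrist"; returns (picture, depth): 480x640x3 uint8, red, green, blue; 480x640 float32, m along the optical axis (not along the pixel's ray), 0 where there is no reading.
- r.camera_params(name): a dict with "vertical_fov" (degrees; the focal length in pixels is half the picture's height over the tangent of half this angle, whatever the lens; pixels are square), "cx", "cy" (the principal point, pixels), "k1" (the pictures are not rectified: a ray, as slopes to the right and down, at radius r is drawn at 1 + k1 r^2 times it, then the intrinsics apply), "R" (3x3) and "t" (3): a world point X has camera coordinates R X + t; the wrist camera has in their place "mount" (4x4, takes a point from camera to tool coordinates, whose origin is the TCP and whose axes are the tool frame's). Camera axes: x right, y down, z forward; pixel columns grow to the right and rows downward; lengths in m; the calibration is good to about 2 mm. A picture is of the moment at which its call begins: read the wrist's pose just before it. camera_params takes no time and is no camera call.
- r.job_done(): hands the job in, once; it reports no verdict.
Trained networks look in the newest picture that a camera, given by its name, has taken for a name from the list of things; names that differ only in an ending like _2 or _b are one class to them, and where a whole thing is asked for, a point or a joint stands for the part that bears it (a point fixed in the world has none). Each returns a list of dicts, best first, with "score" (0 to 1); they miss things now and then, are a little off and sometimes report something else, mostly with a low value. They report only what shows in the picture. A call takes as long as a camera call. They do not tell look-alikes from the thing itself.
- r.boxes_of(camera, thing): "point" ([x, y, z] in m, in world coordinates, good to about 4 mm: the middle of the surface that is visible of it).
- r.masks_of(camera, thing): "region" (480x640 bool, what is visible of it).
- r.mark_of(camera, thing): "point" ([x, y, z] in m, in world coordinates, good to about 4 mm: a listed point, or the origin of a listed thing).
The state is a dict: "time": time; "joint_pos": joint angles; "joint_vel": joint speeds; "effort": joint torques, N m; "tcp_pos": TCP position; "tool_rot": TCP orientation; "wrist_force": force on the tool from outside, world axes, zero at the start; "moment": the same for the moment, N m; "opening": finger opening in m.
Only numpy, scipy, OpenCV 4.12 (cv2) and the standard library are available. Lean on these libraries where they do the work, as an engineer would, in place of code of your own. Each camera call takes 0.05 s, during which the arm holds its last target. There are 200 camera calls.

TASK

Put the four steel cutting dies away: stand each one upright, edge down, on the cork rest of its own shape and size, centred and turned to match with a strip of cork showing all round. Lower them gently, never dropping them, and leave the glass bottle and the glass jar where they stand.

Things in the scene. Friction and masses are not known exactly. Their poses are not given: they have to be found in the camera images.
- big_round_die_grip (a point): Grip of the big round cutting die, a loose steel block, round, 80 mm in diameter, 30 mm high, standing upright on its cutting edge, with a round wooden knob, 28 mm in diameter, on a narrower neck, on top. The point is on the die's vertical centre line in the knob, which spans 48 to 70 mm above the die's underside; the point is 58 mm above the underside. z is up. Mass 0.17 to 0.53 kg, varying.
- big_round_rest: Cork rest for the big round die: a fixed flat cork pad, round, 104 mm in diameter, 6 mm thick, the die's own outline 12 mm wider all round. Origin at the centre of its underside, on the bench; its top is 6 mm higher.
- small_round_die_grip (a point): Grip of the small round cutting die, a loose steel block, round, 50 mm in diameter, 30 mm high, standing upright on its cutting edge, with a round wooden knob, 28 mm in diameter, on a narrower neck, on top. The point is on the die's vertical centre line in the knob, which spans 48 to 70 mm above the die's underside; the point is 58 mm above the underside. z is up. Mass 0.17 to 0.53 kg, varying.
- small_round_rest: Cork rest for the small round die: a fixed flat cork pad, round, 74 mm in diameter, 6 mm thick, the die's own outline 12 mm wider all round. Origin at the centre of its underside, on the bench; its top is 6 mm higher.
- oblong_die_grip (a point): Grip of the oblong cutting die, a loose steel block, long with half-round ends, 100 mm long (its x) by 40 mm wide (its y), 30 mm high, standing upright on its cutting edge, with a wooden bar 60 mm long (along x), 18 mm wide (along y), 20 mm thick, on two thin posts, on top. The point is on the die's vertical centre line in the bar, which spans 48 to 68 mm above the die's underside; the point is 58 mm above the underside. z is up. Mass 0.17 to 0.53 kg, varying.
- oblong_rest: Cork rest for the oblong die: a fixed flat cork pad, long with half-round ends, 124 mm long (its x) by 64 mm wide (its y), 6 mm thick, the die's own outline 12 mm wider all round. Origin at the centre of its underside, on the bench; its top is 6 mm higher.
- rectangle_die_grip (a point): Grip of the rectangle cutting die, a loose steel block, rectangular with square corners, 84 mm long (its x) by 56 mm wide (its y), 30 mm high, standing upright on its cutting edge, with a wooden bar 60 mm long (along x), 18 mm wide (along y), 20 mm thick, on two thin posts, on top. The point is on the die's vertical centre line in the bar, which spans 48 to 68 mm above the die's underside; the point is 58 mm above the underside. z is up. Mass 0.17 to 0.53 kg, varying.
- rectangle_rest: Cork rest for the rectangle die: a fixed flat cork pad, rectangular, 108 mm long (its x) by 80 mm wide (its y), 6 mm thick, the die's own outline 12 mm wider all round. Origin at the centre of its underside, on the bench; its top is 6 mm higher.
- glue_bottle: Bystander: amber glass bottle with a black cap, 44 mm in diameter, 85 mm tall, standing loose among the dies. Origin at the centre of its underside.
- wax_jar: Bystander: low clear glass jar with an aluminium lid, 50 mm in diameter, 60 mm tall, standing loose among the dies. Origin at the centre of its underside.
Not all that is in view belongs to the job. What is shaped like the part that bears oblong_die_grip but green is not meant.

How it is judged:
By the outcome, as a careful person would: the job done as asked, in the order asked, and still so for the second after the job is handed in, with the robot touching nothing.
It also fails if it takes over 106 s, if anything falls off the work surface, if the arm or the gripper's body presses on something with over 40 N, if the wrist force passes 120 N, or if a joint passes its speed limit or range.

## Working session

There is one attempt and no reset: what is moved stays moved. The work goes in short steps, Python scripts to look and compute and a tool call to move; the robot and the scene stay as the last step left them, time stands still between calls to the robot, and variables do not carry over. Pictures are saved under pics/ and viewed, about 12 in all and at most 16, crops included, and the job is handed in when it is done.

Besides the shell and the picture viewer there is one more tool, called as name(argument=value, ...), one argument or row to a line, values as JSON. apply_moves: Moves the arm, as the interface text tells. Its arguments: {"type":"object","properties":{"commands":{"type":"array","items":{"type":"array","items":{"type":"number"}}},"force":{"type":"number"}},"required":["commands"]}

```bash
mkdir -p pics; ls
cat > h.py <<'E'
from bench import r
import numpy as np, cv2
def ray(c,u,v):
    f=240/np.tan(np.radians(c["vertical_fov"])/2)
    d=np.array([(u-c["cx"])/f,(v-c["cy"])/f]); s=d.copy()
    for _ in range(20): s=d/(1+c["k1"]*(s@s))
    return np.array([s[0],s[1],1.])
def cam(name):
    c=r.camera_params(name)
    if "mount" in c:
        s=r.get_state(); M=np.array(c["mount"]); T=np.eye(4); T[:3,:3]=s["tool_rot"]; T[:3,3]=s["tcp_pos"]
        W=T@M; R,o=W[:3,:3],W[:3,3]
    else:
        R=np.array(c["R"]).T; o=-R@np.array(c["t"])
    return c,R,o
def at_z(name,u,v,z,C=None):
    c,R,o=C or cam(name); d=R@ray(c,u,v); return o+d*(z-o[2])/d[2]
E
python3 - <<'E'
from h import *
for n in ["top","side"]:
    p,d=r.grab_frame(n); cv2.imwrite(f"pics/{n}0.png",p[...,::-1])
    for t in ["big_round_die_grip","small_round_die_grip","oblong_die_grip","rectangle_die_grip","big_round_rest","small_round_rest","oblong_rest","rectangle_rest","glue_bottle","wax_jar"]:
        print(n,t,[(np.round(q["point"],3).tolist(),round(q["score"],2)) for q in r.mark_of(n,t)[:4]])
s=r.get_state(); print(s["time"],s["tcp_pos"],np.round(s["tool_rot"],3),r.grip_depth, s["opening"])
E
```

```text
pics
top big_round_die_grip [([0.391, -0.3, 0.058], 0.63)]
top small_round_die_grip [([0.636, -0.158, 0.056], 0.67), ([0.381, 0.295, -0.002], 0.35)]
top oblong_die_grip [([0.232, -0.33, 0.056], 0.95), ([0.332, -0.129, 0.056], 0.89), ([0.652, -0.271, 0.058], 0.76), ([0.569, 0.003, 0.003], 0.74)]
top rectangle_die_grip [([0.518, 0.412, 0.06], 0.66)]
top big_round_rest [([0.431, 0.106, 0.001], 0.97), ([0.634, -0.155, 0.061], 0.59)]
top small_round_rest [([0.381, 0.29, 0.002], 0.75)]
top oblong_rest [([0.552, -0.392, -0.003], 0.78)]
top rectangle_rest [([0.626, 0.136, -0.0], 0.72)]
top glue_bottle [([0.569, 0.0, 0.0], 0.69), ([0.39, -0.304, 0.058], 0.23)]
top wax_jar [([0.505, 0.241, -0.004], 0.74)]
side big_round_die_grip [([0.388, -0.303, 0.061], 0.64)]
side small_round_die_grip [([0.636, -0.15, 0.058], 0.65)]
side oblong_die_grip [([0.652, -0.272, 0.053], 0.88), ([0.335, -0.133, 0.058], 0.79), ([0.45, -0.085, 0.055], 0.63), ([0.233, -0.328, 0.058], 0.6)]
side rectangle_die_grip [([0.516, 0.41, 0.057], 0.98), ([0.635, -0.147, 0.057], 0.58)]
side big_round_rest [([0.427, 0.105, 0.0], 0.63)]
side small_round_rest [([0.378, 0.29, 0.004], 0.67)]
side oblong_rest [([0.549, -0.389, 0.001], 0.87)]
side rectangle_rest [([0.635, 0.135, 0.004], 0.83), ([0.39, -0.304, 0.06], 0.28)]
side glue_bottle [([0.568, -0.001, 0.0], 0.62)]
side wax_jar [([0.507, 0.243, -0.003], 0.8)]
1.1 [0.20997942 0.53529482 0.40475193] [[ 0.     0.365  0.931]
 [ 0.     0.931 -0.365]
 [-1.     0.    -0.   ]] 0.1547 0.08522448434924601
```

View pics/top0.png

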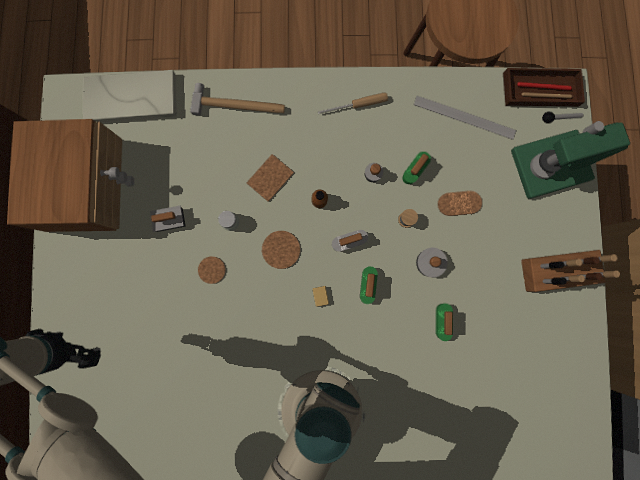

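View pics/side0.png

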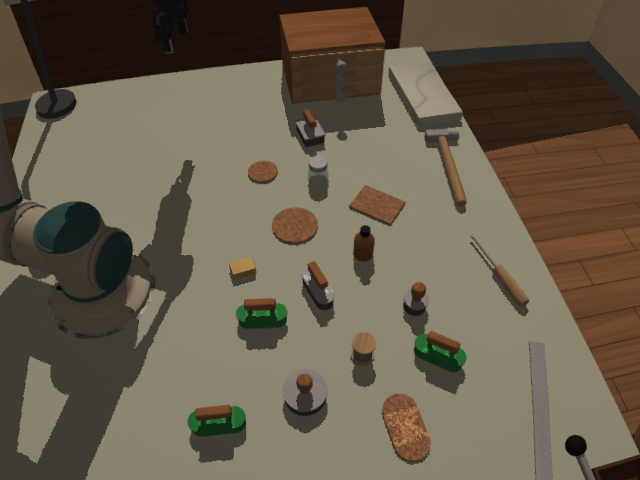

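Top view: steel dies are the big round (432,262), small round (373,172), oblong (350,240) and rectangle (168,218). The look-alikes are green oblongs at (417,168), (369,285) and (446,322), plus a wooden plug at (408,217). The rests are at (281,250), (211,269), (460,203) and (271,177). Next I measure the outlines.

```bash
cat >> h.py <<'E'
def cloud(name,d,C=None):
    c,R,o=C or cam(name)
    f=240/np.tan(np.radians(c["vertical_fov"])/2)
    K=np.array([[f,0,c["cx"]],[0,f,c["cy"]],[0,0,1.]])
    uv=np.mgrid[0:480,0:640][::-1].reshape(2,-1).T.astype(np.float32)
    s=np.array([uv[:,0]-c["cx"],uv[:,1]-c["cy"]]).T/f; q=s.copy()
    for _ in range(20): q=s/(1+c["k1"]*(q**2).sum(1,keepdims=True))
    P=np.c_[q,np.ones(len(q))]*d.reshape(-1,1)
    return (P@R.T+o).reshape(480,640,3)
def rect(X):
    (c,(w,h),a)=cv2.minAreaRect((X[:,:2]*1000).astype(np.float32))
    if w<h: w,h,a=h,w,a+90
    return np.round(c,1),round(w),round(h),round((a+90)%180-90,1)
E
python3 - <<'E'
from h import *
p,d=r.grab_frame("top"); X=cloud("top",d)
np.save("top.npy",X)
T={"big_round_die":(.39,-.302),"small_round_die":(.636,-.155),"oblong_die":(.45,-.085),"rectangle_die":(.517,.411),
"glue":(.568,0),"jar":(.506,.242)}
for k,c in T.items():
    m=np.hypot(X[...,0]-c[0],X[...,1]-c[1])<.075
    for lo,hi in ((.015,.04),(.04,.1)):
        Y=X[m&(X[...,2]>lo)&(X[...,2]<hi)]
        if len(Y)>5: print(k,lo,len(Y),rect(Y),np.round(np.median(Y[:,2]),3))
for k in ["big_round_rest","small_round_rest","oblong_rest","rectangle_rest"]:
    q=r.masks_of("top",k)[0]["region"]; Y=X[q]; print(k,len(Y),rect(Y),np.median(Y[:,2]).round(4))
m=(X[...,1]>.42)&(X[...,2]>.03)&(X[...,0]>.35)&(X[...,0]<.75)
Y=X[m]; 
for lo in (.03,.08,.12,.16,.2,.25): 
    Z=Y[(Y[:,2]>lo)&(Y[:,1]>.47)]; print(lo,len(Z), np.percentile(Z[:,1],[0,1,5]).round(3) if len(Z) else '', Z[:,2].max() if len(Z) else '')
c,R,o=cam("top"); print("topcam",o); c,R,o=cam("wrist"); print("wrist",np.round(c["mount"],3),c["vertical_fov"])
E
```

```text
big_round_die 0.015 592 (array([ 389.5, -300.7]), 78, 77, -0.5) 0.029
big_round_die 0.04 101 (array([ 389.9, -301.9]), 27, 23, 89.1) 0.068
small_round_die 0.015 168 (array([ 638.2, -150.4]), 48, 47, -2.3) 0.029
small_round_die 0.04 100 (array([ 637.8, -150.5]), 26, 25, 41.8) 0.068
oblong_die 0.015 349 (array([452.5, -80.3]), 99, 40, -73.0) 0.029
oblong_die 0.04 164 (array([452.4, -80.4]), 60, 18, -72.4) 0.067
rectangle_die 0.015 479 (array([519., 411.]), 86, 57, -80.1) 0.03
rectangle_die 0.04 173 (array([519.5, 410.5]), 59, 20, -79.1) 0.067
glue 0.015 24 (array([554.6,  -0.9]), 44, 21, 86.3) 0.027
glue 0.04 215 (array([564.4,  -1.3]), 43, 40, -89.9) 0.06
jar 0.015 67 (array([504.7, 235.9]), 49, 30, -36.7) 0.03
jar 0.04 233 (array([509.7, 241.7]), 43, 41, -0.2) 0.059
big_round_rest 1107 (array([398.6,  91.4]), 173, 101, 20.3) 0.0054
small_round_rest 575 (array([375.2, 170.8]), 316, 71, 88.3) 0.0053
oblong_rest 907 (array([ 475.7, -207.8]), 519, 81, -66.5) 0.0049
rectangle_rest 555 (array([375.1, 171. ]), 316, 71, 88.3) 0.0053
0.03 11757 [0.5   0.505 0.545] 0.17827764681704195
0.08 10838 [0.5   0.508 0.545] 0.17827764681704195
0.12 9967 [0.501 0.52  0.546] 0.17827764681704195
0.16 8375 [0.545 0.56  0.565] 0.17827764681704195
0.2 0  
0.25 0  
topcam [0.33517719 0.0141175  1.27218122]
wrist [[ 0.001 -0.33   0.944  0.032]
 [ 1.     0.001 -0.001 -0.   ]
 [-0.     0.944  0.33  -0.085]
 [ 0.     0.     0.     1.   ]] 59.13626295390821
```

Run:
```python
from h import *
p,d=r.grab_frame("top"); X=np.load("top.npy"); C=cam("top")
hsv=cv2.cvtColor(p,cv2.COLOR_RGB2HSV)
m=((hsv[...,1]>90)&(hsv[...,0]<20)&(hsv[...,2]>70)).astype(np.uint8)
m=cv2.morphologyEx(m,cv2.MORPH_CLOSE,np.ones((5,5)))
n,l,st,ce=cv2.connectedComponentsWithStats(m)
for nm,(u,v) in {"big":(281,250),"small":(211,269),"obl":(460,203),"rect":(271,177)}.items():
    k=l[v,u]; vs,us=np.nonzero(l==k)
    W=np.array([at_z("top",a,b,.006,C) for a,b in zip(us,vs)])
    mu=W[:,:2].mean(0); w,V=np.linalg.eigh(np.cov(W[:,:2].T)); print(nm,len(us),rect(W),"mean",mu.round(4),"pca",np.degrees(np.arctan2(V[1,1],V[0,1])).round(1))
c=cv2.resize(p[140:330,150:500],None,fx=2.2,fy=2.2,interpolation=cv2.INTER_CUBIC); cv2.imwrite("pics/crop.png",c[...,::-1])
```

```text
big 1138 (array([431.8, 104.8]), 101, 100, -0.8) mean [0.4323 0.1045] pca 122.7
small 577 (array([378.7, 293.5]), 71, 71, -89.8) mean [0.3797 0.293 ] pca 83.0
obl 898 (array([ 553.3, -389.7]), 123, 63, -84.8) mean [ 0.5533 -0.3897] pca 95.0
rect 1110 (array([632. , 133.1]), 108, 80, -41.5) mean [0.6317 0.1331] pca 138.0
```

View pics/crop.png

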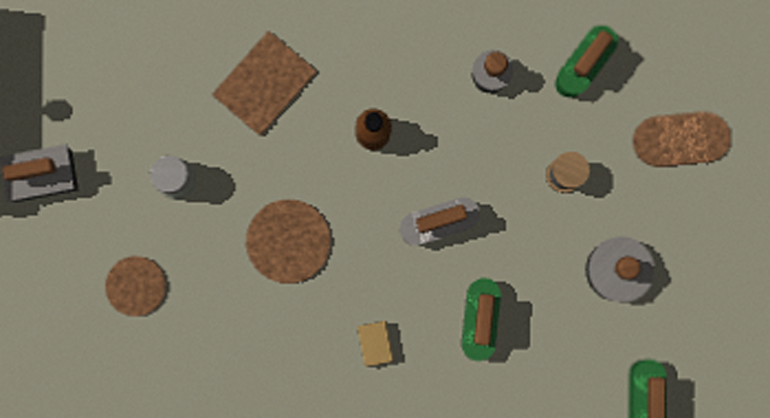

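The crop confirms the choice: the steel oblong is at crop (440,222), and the three green ones are left alone. Next is a move-planning helper.

```bash
cat >> h.py <<'E'
def plan(x,y,z,yaw,n=None,op=None):
    """rows from the present pose to TCP (mm) with tool-z yaw (deg), tool kept down"""
    s=r.get_state(); R=np.array(s["tool_rot"]); p=np.array(s["tcp_pos"])*1000; y0=np.degrees(np.arctan2(R[1,2],R[0,2]))
    D=np.array([x,y,z])-p; dy=(yaw-y0+180)%360-180
    n=n or max(1,int(np.ceil(max(np.linalg.norm(D)/55,abs(dy)/10))))
    print("t",round(s["time"],2),"from",p.round(1),"yaw",round(y0,1),"D",D.round(1),"dyaw",round(dy,1),"F",np.round(s["wrist_force"],1),"op",round(s["opening"]*1000,1),"tilt",np.round(R[2,0],4))
    for i in range(n):
        a=np.radians(y0+dy*i/n); zx=np.array([np.cos(a),np.sin(a),0]); yx=np.array([-np.sin(a),np.cos(a),0]); d=D/n/1000
        print([round(-d[2],3),round(d@yx,3),round(d@zx,3),round(-np.radians(dy)/n,3)], end=",")
    print()
E
python3 -c "
from h import *
plan(519,411,330,-79.6)"
```

```text
t 1.4 from [210.  535.3 404.7] yaw -21.4 D [ 309.  -124.3  -74.7] dyaw -58.2 F [-0.5 -0.9 -1.1] op 85.5 tilt -1.0
[np.float64(0.011), np.float64(-0.0), np.float64(0.048), np.float64(0.145)],[np.float64(0.011), np.float64(0.006), np.float64(0.047), np.float64(0.145)],[np.float64(0.011), np.float64(0.013), np.float64(0.046), np.float64(0.145)],[np.float64(0.011), np.float64(0.02), np.float64(0.043), np.float64(0.145)],[np.float64(0.011), np.float64(0.026), np.float64(0.04), np.float64(0.145)],[np.float64(0.011), np.float64(0.031), np.float64(0.036), np.float64(0.145)],[np.float64(0.011), np.float64(0.036), np.float64(0.031), np.float64(0.145)],
```

apply_moves(
  commands=[
    [0.011,0,0.048,0.145,0.085],
    [0.011,0.006,0.047,0.145,0.085],
    [0.011,0.013,0.046,0.145,0.085],
    [0.011,0.02,0.043,0.145,0.085],
    [0.011,0.026,0.04,0.145,0.085],
    [0.011,0.031,0.036,0.145,0.085],
    [0.011,0.036,0.031,0.145,0.085],
  ],
)

```text
time: 2.28
tcp_pos: [0.5241, 0.4065, 0.3271]
tool_rot: [[0.002, 0.988, 0.155], [0.006, 0.155, -0.988], [-1.0, 0.003, -0.006]]
wrist_force: [-0.1, 0.8, -0.2]
opening: 0.0852
```

```bash
sed -i 's/round(-d\[2\],3)/float(round(-d[2],4))/;s/round(d@yx,3)/float(round(d@yx,4))/;s/round(d@zx,3)/float(round(d@zx,4))/;s/round(-np.radians(dy)\/n,3)/float(round(-np.radians(dy)\/n,4))/' h.py; python3 -c "
from h import *
plan(519.2,410.8,213,-79.6)"
```

```text
t 2.27 from [524.1 406.5 327.1] yaw -81.1 D [  -4.9    4.3 -114.1] dyaw 1.5 F [-0.1  0.8 -0.2] op 85.2 tilt -1.0
[0.038, -0.0014, -0.0017, -0.0086],[0.038, -0.0014, -0.0017, -0.0086],[0.038, -0.0014, -0.0017, -0.0086],
```

```bash
cat >> h.py <<'E'
def wlook(c,rad=.06,bands=((.015,.04),(.045,.075)),save=None):
    C=cam("wrist"); p,d=r.grab_frame("wrist"); X=cloud("wrist",d,C)
    if save: cv2.imwrite(save,p[...,::-1])
    m=(d>0)&(np.hypot(X[...,0]-c[0],X[...,1]-c[1])<rad)
    for lo,hi in bands:
        Y=X[m&(X[...,2]>lo)&(X[...,2]<hi)]
        if len(Y)>5: print("wrist",lo,len(Y),rect(Y),np.median(Y[:,2]).round(4))
    return p,X
E
python3 -c "
from h import *
r.grab_frame('top')
wlook((.519,.411),save='pics/w1.png')
plan(519.2,410.8,213,-79.6)"
```

```text
wrist 0.015 7732 (array([517.6, 409.4]), 85, 56, -79.9) 0.0293
wrist 0.045 3225 (array([517.6, 410. ]), 60, 18, -80.0) 0.0668
t 2.38 from [526.9 404.8 325.5] yaw -81.1 D [  -7.7    6.  -112.5] dyaw 1.5 F [-0.4  0.2  0. ] op 84.9 tilt -1.0
[0.0375, -0.0022, -0.0024, -0.0089],[0.0375, -0.0022, -0.0024, -0.0089],[0.0375, -0.0022, -0.0024, -0.0089],
```

View pics/w1.png

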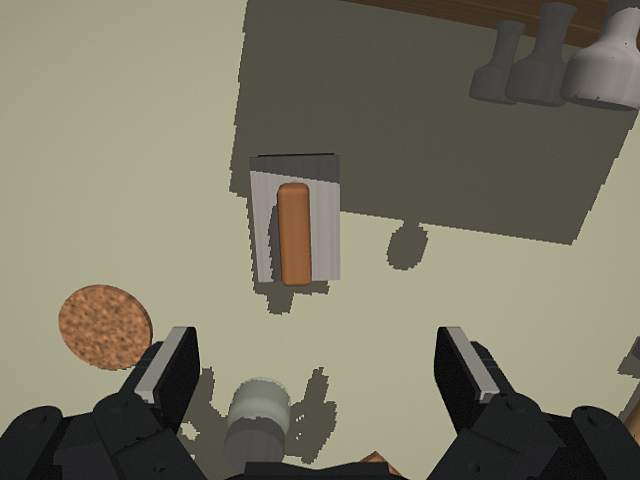

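The wrist view shows the rectangle die at (293,235), square in view, and its position agrees with the top view to about 1.5 mm. Descending.

apply_moves(
  commands=[
    [0.035,-0.003,-0.004,-0.011,0.085],
    [0.035,-0.003,-0.002,-0.011,0.085],
    [0.025,-0.002,-0.002,0,0.06],
  ],
  force=40,
)

```text
time: 2.75
tcp_pos: [0.5192, 0.4123, 0.2308]
tool_rot: [[0.008, 0.984, 0.177], [0.008, 0.176, -0.984], [-1.0, 0.009, -0.006]]
wrist_force: [-0.1, -0.2, 1.2]
opening: 0.0693
```

```bash
python3 -c "
from h import *
plan(518.3,410.3,213,-79.8)"
```

```text
t 2.75 from [519.2 412.3 230.8] yaw -79.8 D [ -0.9  -2.  -17.8] dyaw 0.0 F [-0.1 -0.2  1.2] op 69.3 tilt -0.9999
[0.0178, -0.0013, 0.0018, -0.0006],
```

apply_moves(
  commands=[
    [0.016,-0.001,0.002,0,0.05],
    [0.001,0,0,0,0.0],
    [0,0,0,0,0.0],
    [0,0,0,0,0.0],
    [0,0,0,0,0.0],
  ],
  force=50,
)

```text
time: 3.38
tcp_pos: [0.5175, 0.4108, 0.2133]
tool_rot: [[0.006, 0.984, 0.179], [0.007, 0.179, -0.984], [-1.0, 0.007, -0.006]]
wrist_force: [0.3, -0.4, -2.9]
opening: 0.0174
```

```bash
python3 -c "
from h import *
plan(518.3,410.3,213,-79.8)"
```

```text
t 3.38 from [517.5 410.8 213.3] yaw -79.7 D [ 0.8 -0.5 -0.3] dyaw -0.1 F [ 0.3 -0.4 -2.9] op 17.4 tilt -1.0
[0.0003, 0.0007, 0.0006, 0.0016],
```

```bash
sed -i 's/p=np.array(s\["tcp_pos"\])\*1000;/p=np.array(s["tcp_pos"])*1000+154.7*R[:,0];/' h.py; python3 -c "
from h import *
plan(631,134,180,-41.8)"
```

```text
t 3.38 from [518.5 411.9  58.7] yaw -79.7 D [ 112.5 -277.9  121.3] dyaw 37.9 F [ 0.3 -0.4 -2.9] op 17.4 tilt -1.0
[-0.0202, 0.0102, 0.0489, -0.1103],[-0.0202, 0.0047, 0.0497, -0.1103],[-0.0202, -0.0008, 0.05, -0.1103],[-0.0202, -0.0063, 0.0496, -0.1103],[-0.0202, -0.0117, 0.0486, -0.1103],[-0.0202, -0.017, 0.047, -0.1103],
```

apply_moves(
  commands=[
    [-0.02,0,0,0,0],
    [-0.045,0,0,0,0],
    [-0.045,0,0,0,0],
  ],
)

```text
time: 3.75
tcp_pos: [0.5159, 0.4091, 0.3213]
tool_rot: [[-0.003, 0.984, 0.178], [0.001, 0.178, -0.984], [-1.0, -0.003, -0.002]]
wrist_force: [1.3, 0.2, -2.6]
opening: 0.0174
```

```bash
python3 -c "
from h import *
plan(631,134,175,-41.8)"
```

```text
t 3.75 from [515.4 409.3 166.6] yaw -79.7 D [ 115.6 -275.3    8.4] dyaw 37.9 F [ 1.3  0.2 -2.6] op 17.4 tilt -1.0
[-0.0014, 0.0108, 0.0486, -0.1103],[-0.0014, 0.0053, 0.0495, -0.1103],[-0.0014, -0.0001, 0.0498, -0.1103],[-0.0014, -0.0056, 0.0494, -0.1103],[-0.0014, -0.011, 0.0485, -0.1103],[-0.0014, -0.0163, 0.047, -0.1103],
```

apply_moves(
  commands=[
    [-0.001,0.009,0.04,-0.09,0],
    [-0.001,0.005,0.045,-0.1,0],
    [-0.001,0.001,0.045,-0.1,0],
    [-0.001,-0.004,0.045,-0.1,0],
    [-0.001,-0.009,0.043,-0.1,0],
    [-0.001,-0.013,0.038,-0.09,0],
    [-0.001,-0.012,0.025,-0.06,0],
    [0,-0.002,0.005,-0.015,0],
  ],
)

```text
time: 4.75
tcp_pos: [0.6289, 0.1295, 0.335]
tool_rot: [[0.011, 0.653, 0.757], [0.008, 0.757, -0.654], [-1.0, 0.013, 0.003]]
wrist_force: [0.2, 0.5, -3.4]
opening: 0.0174
```

```bash
python3 -c "
from h import *
wlook((.632,.133),.08,((.11,.16),(.16,.2)),save='pics/w2.png')
plan(631,134,66,-41.8)"
```

```text
wrist 0.11 13386 (array([620.6, 139. ]), 57, 55, 49.2) 0.1517
wrist 0.16 13824 (array([628.7, 128.7]), 59, 42, -62.7) 0.1894
t 4.8 from [630.6 131.  180.2] yaw -40.8 D [   0.4    3.  -114.2] dyaw -1.0 F [-0.   0.4 -3.3] op 17.0 tilt -0.9999
[0.0381, 0.0009, -0.0005, 0.006],[0.0381, 0.0008, -0.0005, 0.006],[0.0381, 0.0008, -0.0006, 0.006],
```

View pics/w2.png

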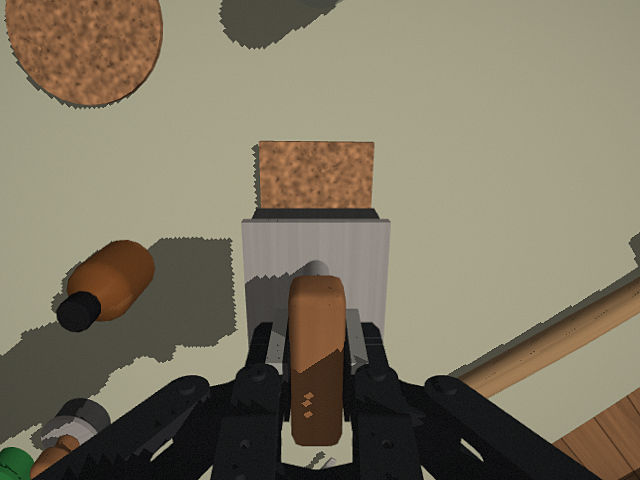

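The die is held square and lined up with the rest: the die's edges run u=243–389 and the rest's u=258–374, both centred on 316. Lowering.

apply_moves(
  commands=[
    [0.03,0.001,-0.001,0.006,0],
    [0.035,0.001,-0.001,0.006,0],
    [0.025,0,0,0.003,0],
    [0.01,0,0,0,0],
    [0,0,0,0,0],
  ],
)

```text
time: 5.42
tcp_pos: [0.6287, 0.1389, 0.2341]
tool_rot: [[0.013, 0.664, 0.748], [0.012, 0.747, -0.664], [-1.0, 0.018, 0.002]]
wrist_force: [-0.4, 0.1, -3.4]
opening: 0.0172
```

```bash
python3 -c "
from h import *
plan(631,134,64.7,-41.8)"
```

```text
t 5.42 from [630.7 140.8  79.5] yaw -41.6 D [  0.3  -6.8 -14.8] dyaw -0.2 F [-0.4  0.1 -3.4] op 17.2 tilt -0.9998
[0.0148, -0.0049, 0.0047, 0.0031],
```

apply_moves(
  commands=[
    [0.004,-0.004,0.004,0,0],
    [0.004,-0.001,0.001,0,0],
    [0,0,0,0,0],
  ],
)

```text
time: 5.8
tcp_pos: [0.6302, 0.132, 0.2284]
tool_rot: [[0.018, 0.664, 0.748], [0.013, 0.748, -0.664], [-1.0, 0.021, 0.005]]
wrist_force: [-0.0, 0.1, -2.1]
opening: 0.0176
```

```bash
python3 -c "
from h import *
plan(631,134,64.7,-41.8)"
```

```text
t 5.8 from [633.  134.   73.7] yaw -41.6 D [-2.  0. -9.] dyaw -0.2 F [-0.   0.1 -2.1] op 17.6 tilt -0.9998
[0.009, -0.0013, -0.0015, 0.0035],
```

apply_moves(
  commands=[
    [0.004,-0.001,-0.001,0.003,0],
    [0.003,0,-0.001,0,0],
    [0,0,0,0,0],
  ],
)

```text
time: 6.18
tcp_pos: [0.6282, 0.1325, 0.2216]
tool_rot: [[0.019, 0.666, 0.745], [0.013, 0.745, -0.667], [-1.0, 0.022, 0.006]]
wrist_force: [-0.2, 0.2, -3.0]
opening: 0.0173
```

```bash
python3 -c "
from h import *
plan(631,134,64.7,-41.8)"
```

```text
t 6.17 from [631.1 134.5  66.9] yaw -41.8 D [-0.1 -0.5 -2.2] dyaw 0.0 F [-0.2  0.2 -3. ] op 17.3 tilt -0.9997
[0.0022, -0.0005, 0.0003, -0.0002],
```

apply_moves(
  commands=[
    [0.0015,0,0,0,0],
    [0.001,0,0,0,0],
    [0,0,0,0,0],
  ],
)

```text
time: 6.55
tcp_pos: [0.6283, 0.1327, 0.2189]
tool_rot: [[0.019, 0.666, 0.745], [0.013, 0.745, -0.667], [-1.0, 0.022, 0.006]]
wrist_force: [0.0, -0.3, -3.1]
opening: 0.0172
```

```bash
python3 -c "
from h import *
plan(631,134,64.7,-41.8)"
```

```text
t 6.55 from [631.2 134.6  64.2] yaw -41.8 D [-0.2 -0.6  0.5] dyaw 0.0 F [ 0.  -0.3 -3.1] op 17.2 tilt -0.9997
[-0.0005, -0.0006, 0.0002, -0.0001],
```

apply_moves(
  commands=[
    [0.001,0,0,0,0],
    [0,0,0,0,0],
  ],
)

```text
time: 6.8
tcp_pos: [0.6284, 0.1326, 0.2187]
tool_rot: [[0.02, 0.666, 0.745], [0.013, 0.745, -0.667], [-1.0, 0.023, 0.006]]
wrist_force: [-0.5, -0.2, -2.8]
opening: 0.0169
```

apply_moves(
  commands=[
    [0.001,0,0,0,0],
    [0,0,0,0,0],
  ],
)

```text
time: 7.05
tcp_pos: [0.6284, 0.1326, 0.2186]
tool_rot: [[0.02, 0.666, 0.745], [0.013, 0.745, -0.667], [-1.0, 0.023, 0.007]]
wrist_force: [-1.5, -0.4, 0.2]
opening: 0.0175
```

Contact: the load has come off the wrist. Releasing.

apply_moves(
  commands=[
    [0,0,0,0,0.03],
    [0,0,0,0,0.045],
    [0,0,0,0,0.05],
    [-0.02,0,0,0,0.05],
    [-0.045,0,0,0,0.06],
    [-0.05,0,0,0,0.085],
  ],
)

```text
time: 7.8
tcp_pos: [0.6258, 0.1311, 0.3312]
tool_rot: [[0.013, 0.667, 0.745], [0.012, 0.745, -0.667], [-1.0, 0.018, 0.001]]
wrist_force: [0.9, -0.1, -0.2]
opening: 0.0763
```

```bash
python3 -c "
from h import *
wlook((.632,.133),.06,((.015,.05),(.05,.08)),save='pics/w3.png')
plan(638,-150.5,140,-90)"
```

```text
wrist 0.015 7607 (array([633.8, 132.9]), 85, 56, -42.1) 0.0353
wrist 0.05 3070 (array([632.9, 133.8]), 59, 18, -41.3) 0.0729
t 7.85 from [631.5 133.4 184.6] yaw -41.8 D [   6.5 -283.9  -44.6] dyaw -48.2 F [1.9 0.5 4.1] op 82.7 tilt -0.9996
[0.0074, -0.0345, 0.0323, 0.1402],[0.0074, -0.0297, 0.0369, 0.1402],[0.0074, -0.0242, 0.0406, 0.1402],[0.0074, -0.0183, 0.0436, 0.1402],[0.0074, -0.0121, 0.0458, 0.1402],[0.0074, -0.0055, 0.047, 0.1402],
```

View pics/w3.png

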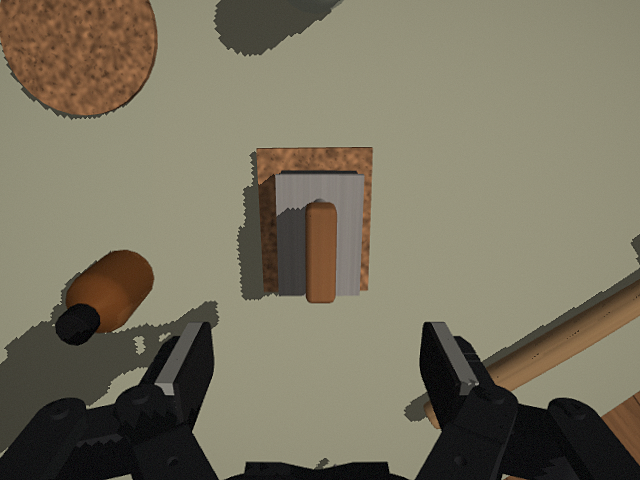

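The die stands on the cork with cork showing all round, about 2 mm off centre. Next is the small round die.

```bash
python3 -c "
from h import *
plan(638,-150.5,150,-42)"
```

```text
t 7.85 from [631.5 133.4 184.6] yaw -41.8 D [   6.5 -283.9  -34.6] dyaw -0.2 F [1.9 0.5 4.1] op 82.7 tilt -0.9996
[0.0058, -0.0345, 0.0323, 0.0006],[0.0058, -0.0345, 0.0324, 0.0006],[0.0058, -0.0345, 0.0324, 0.0006],[0.0058, -0.0345, 0.0324, 0.0006],[0.0058, -0.0345, 0.0324, 0.0006],[0.0058, -0.0345, 0.0324, 0.0006],
```

apply_moves(
  commands=[
    [0.004,-0.034,0.032,0,0.085],
    [0.005,-0.035,0.032,0,0.085],
    [0.005,-0.035,0.032,0,0.085],
    [0.005,-0.035,0.032,0,0.085],
    [0.005,-0.034,0.032,0,0.085],
    [0.005,-0.024,0.022,0,0.085],
    [0.003,-0.009,0.008,0,0.085],
  ],
)

```text
time: 8.72
tcp_pos: [0.6354, -0.1551, 0.3061]
tool_rot: [[0.039, 0.663, 0.748], [0.014, 0.748, -0.664], [-0.999, 0.036, 0.02]]
wrist_force: [-0.2, 0.7, 0.5]
opening: 0.0848
```

```bash
python3 -c "
from h import *
wlook((.638,-.1505))
plan(638,-150.5,60,-42)"
```

```text
wrist 0.015 3035 (array([ 635.6, -150.8]), 49, 45, 49.2) 0.0292
wrist 0.045 2354 (array([ 637.3, -151.9]), 28, 27, 47.7) 0.0685
t 8.78 from [ 641.4 -153.8  151.1] yaw -41.6 D [ -3.4   3.3 -91.1] dyaw -0.4 F [-0.2 -0.4 -0.1] op 85.0 tilt -0.9992
[0.0456, 0.0001, -0.0023, 0.0035],[0.0456, 0.0001, -0.0023, 0.0035],
```

```bash
python3 - <<'E'
s=open('h.py').read()
i=s.index("        a=np.radians(y0+dy*i/n)"); j=s.index("    print()\n",i)
s=s[:i]+'''        a=np.radians(dy*i/n); Rz=np.array([[np.cos(a),-np.sin(a),0],[np.sin(a),np.cos(a),0],[0,0,1]])
        d=(Rz@R).T@D/n/1000; print([float(q) for q in np.round([*d,-np.radians(dy)/n],4)],end=",")
'''+s[j:]
s=s.replace('"tilt",np.round(R[2,0],4)','"tilt",np.round(R[2,1:],3)')
open('h.py','w').write(s)
E
python3 -c "
from h import *
plan(637.6,-151.2,60,-42,3)"
```

```text
t 8.78 from [ 641.4 -153.8  151.1] yaw -41.6 D [ -3.8   2.6 -91.1] dyaw -0.4 F [-0.2 -0.4 -0.1] op 85.0 tilt [0.035 0.021]
[0.0303, -0.0013, -0.0021, 0.0023],[0.0303, -0.0013, -0.0021, 0.0023],[0.0303, -0.0013, -0.0021, 0.0023],
```

apply_moves(
  commands=[
    [0.025,-0.001,-0.002,0,0.085],
    [0.03,-0.0015,-0.002,0,0.085],
    [0.02,-0.001,-0.002,0,0.07],
    [0.01,0,0,0,0.06],
    [0,0,0,0,0.06],
  ],
)

```text
time: 9.4
tcp_pos: [0.6329, -0.1478, 0.2198]
tool_rot: [[0.042, 0.661, 0.75], [0.015, 0.75, -0.662], [-0.999, 0.039, 0.022]]
wrist_force: [-0.8, -1.1, 0.7]
opening: 0.0599
```

```bash
python3 -c "
from h import *
plan(637.6,-151.2,58,-42)"
```

```text
t 9.4 from [ 639.5 -145.5   65.2] yaw -41.4 D [-1.9 -5.7 -7.2] dyaw -0.6 F [-0.8 -1.1  0.7] op 59.9 tilt [0.039 0.022]
[0.007, -0.0058, 0.0022, 0.0098],
```

apply_moves(
  commands=[
    [0.004,-0.005,0.002,0.005,0.06],
    [0.003,-0.001,0,0.005,0.06],
    [0,0,0,0,0.06],
  ],
)

```text
time: 9.78
tcp_pos: [0.6316, -0.1537, 0.2144]
tool_rot: [[0.046, 0.668, 0.743], [0.014, 0.743, -0.669], [-0.999, 0.041, 0.025]]
wrist_force: [-0.2, 0.6, 0.1]
opening: 0.0603
```

```bash
python3 -c "
from h import *
plan(637.6,-151.2,58,-42)"
```

```text
t 9.78 from [ 638.8 -151.5   59.9] yaw -42.0 D [-1.2  0.3 -1.9] dyaw 0.0 F [-0.2  0.6  0.1] op 60.3 tilt [0.041 0.025]
[0.0018, -0.0006, -0.0012, -0.0002],
```

apply_moves(
  commands=[
    [-0.06,0,0,0,0.06],
    [-0.06,0,0,0,0.06],
    [0,0,0,0,0.06],
    [0,0,0,0,0.06],
  ],
)

```text
time: 10.28
tcp_pos: [0.6259, -0.156, 0.3375]
tool_rot: [[0.046, 0.669, 0.742], [0.014, 0.742, -0.67], [-0.999, 0.041, 0.025]]
wrist_force: [0.2, -0.3, -0.1]
opening: 0.06
```

apply_moves(
  commands=[
    [0,0,0,0.15,0.06],
    [0,0,0,0.15,0.06],
    [0,0,0,0,0.06],
    [0,0,0,-0.15,0.06],
    [0,0,0,-0.15,0.06],
    [0,0,0,0,0.06],
  ],
)

```text
time: 11.02
tcp_pos: [0.6243, -0.1556, 0.3294]
tool_rot: [[0.033, 0.664, 0.747], [0.019, 0.747, -0.665], [-0.999, 0.036, 0.012]]
wrist_force: [0.5, 0.5, -0.1]
opening: 0.0601
```

```bash
python3 -c "
from h import *
print(np.round(r.get_state()['joint_pos'],3))
plan(637.6,-151.2,58,-42)"
```

```text
[-0.361  0.417  1.481  0.032  1.22  -1.215]
t 11.03 from [ 629.5 -152.6  174.8] yaw -41.7 D [   8.1    1.4 -116.8] dyaw -0.3 F [ 0.5  0.5 -0.1] op 60.1 tilt [0.036 0.012]
[0.039, 0.0007, 0.0012, 0.002],[0.039, 0.0007, 0.0012, 0.002],[0.039, 0.0007, 0.0012, 0.002],
```

apply_moves(
  commands=[
    [0.035,0.001,0.001,0,0.06],
    [0.035,0.001,0.001,0,0.06],
    [0.03,0,0.001,0,0.06],
    [0.008,0,0,0,0.06],
    [0,0,0,0,0.06],
  ],
)

```text
time: 11.65
tcp_pos: [0.6319, -0.1541, 0.2178]
tool_rot: [[0.033, 0.668, 0.744], [0.019, 0.743, -0.668], [-0.999, 0.036, 0.012]]
wrist_force: [-0.3, -0.0, 0.0]
opening: 0.0602
```

```bash
python3 -c "
from h import *
plan(637.6,-151.2,58,-42)"
```

```text
t 11.65 from [ 637.  -151.1   63.2] yaw -42.0 D [ 0.6 -0.1 -5.2] dyaw -0.0 F [-0.3 -0.   0. ] op 60.2 tilt [0.036 0.012]
[0.0052, 0.0002, 0.0004, 0.0008],
```

apply_moves(
  commands=[
    [0.005,0,0,0,0.05],
    [0,0,0,0,0],
    [0,0,0,0,0],
    [0,0,0,0,0],
  ],
)

```text
time: 12.15
tcp_pos: [0.6328, -0.1543, 0.2154]
tool_rot: [[0.037, 0.668, 0.743], [0.018, 0.743, -0.669], [-0.999, 0.038, 0.016]]
wrist_force: [0.1, 0.1, -1.9]
opening: 0.0263
```

```bash
python3 -c "
from h import *
plan(637.6,-151.2,58,-42)"
```

```text
t 12.15 from [ 638.6 -151.6   60.8] yaw -42.0 D [-1.   0.4 -2.8] dyaw -0.0 F [ 0.1  0.1 -1.9] op 26.3 tilt [0.038 0.016]
[0.0028, -0.0005, -0.001, 0.0003],
```

apply_moves(
  commands=[
    [-0.02,0,0,0,0],
    [-0.045,0,0,0,0],
    [-0.045,0,0,0,0],
    [-0.015,0,0,0,0],
  ],
)

```text
time: 12.65
tcp_pos: [0.6273, -0.1562, 0.3407]
tool_rot: [[0.031, 0.668, 0.743], [0.02, 0.743, -0.669], [-0.999, 0.036, 0.01]]
wrist_force: [-0.2, 0.1, -2.3]
opening: 0.0261
```

```bash
python3 -c "
from h import *
wlook((.638,-.15),.08,((.1,.16),(.16,.22)),save='pics/w4.png')
plan(379,293,178,-42)"
```

```text
wrist 0.1 6687 (array([ 624.6, -146.1]), 50, 31, 44.0) 0.1548
wrist 0.16 18264 (array([ 629.6, -154.1]), 94, 27, 48.0) 0.1954
t 12.7 from [ 632.2 -153.2  186.8] yaw -42.0 D [-253.2  446.2   -8.8] dyaw -0.0 F [ 0.  -0.5 -0.3] op 26.3 tilt [0.036 0.01 ]
[0.001, 0.0162, -0.0487, 0.0],[0.001, 0.0162, -0.0487, 0.0],[0.001, 0.0162, -0.0487, 0.0],[0.001, 0.0162, -0.0487, 0.0],[0.001, 0.0162, -0.0487, 0.0],[0.001, 0.0162, -0.0487, 0.0],[0.001, 0.0162, -0.0487, 0.0],[0.001, 0.0162, -0.0487, 0.0],[0.001, 0.0162, -0.0487, 0.0],[0.001, 0.0162, -0.0487, 0.0],
```

View pics/w4.png

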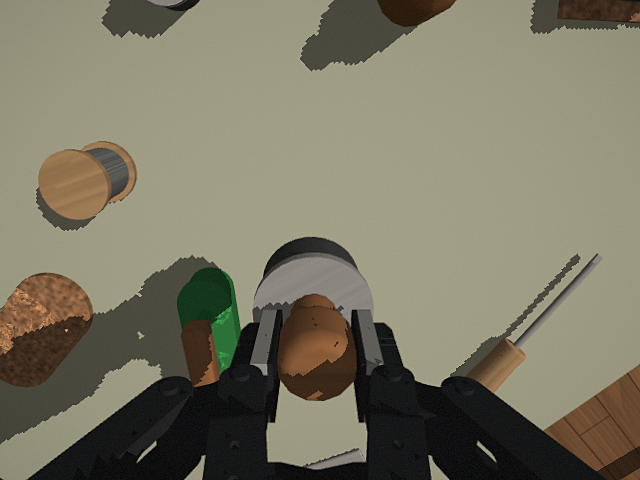

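The small round die is held cleanly at (315,330). Carrying it to its rest, high over the bottle.

apply_moves(
  commands=[
    [-0.001,0.013,-0.04,0,0],
    [-0.002,0.016,-0.049,0,0],
    [-0.002,0.016,-0.049,0,0],
    [-0.002,0.016,-0.049,0,0],
    [-0.002,0.016,-0.049,0,0],
    [-0.002,0.016,-0.049,0,0],
  ],
)

```text
time: 13.45
tcp_pos: [0.4726, 0.1077, 0.3426]
tool_rot: [[0.018, 0.674, 0.738], [0.022, 0.738, -0.675], [-1.0, 0.028, -0.002]]
wrist_force: [0.2, 0.9, -2.5]
opening: 0.0259
```

```bash
python3 -c "
from h import *
plan(380,292.5,170,-42)"
```

```text
t 13.45 from [475.3 111.  188. ] yaw -42.4 D [-95.3 181.5 -18. ] dyaw 0.4 F [ 0.2  0.9 -2.5] op 25.9 tilt [ 0.028 -0.002]
[0.005, 0.0173, -0.0482, -0.0018],[0.0051, 0.0174, -0.0482, -0.0018],[0.0051, 0.0175, -0.0481, -0.0018],[0.0051, 0.0176, -0.0481, -0.0018],
```

apply_moves(
  commands=[
    [0.001,0.016,-0.045,0,0],
    [0.002,0.017,-0.045,0,0],
    [0.002,0.017,-0.043,0,0],
    [0.003,0.013,-0.033,0,0],
    [0.003,0.004,-0.012,0,0],
    [0,0,0,0,0],
  ],
)

```text
time: 14.2
tcp_pos: [0.3778, 0.2833, 0.3245]
tool_rot: [[0.002, 0.671, 0.741], [0.016, 0.741, -0.671], [-1.0, 0.013, -0.009]]
wrist_force: [-0.4, -0.5, -1.8]
opening: 0.0259
```

```bash
python3 -c "
from h import *
plan(380,292.5,72,-42)"
```

```text
t 14.2 from [378.1 285.7 169.8] yaw -42.1 D [  1.9   6.8 -97.8] dyaw 0.1 F [-0.4 -0.5 -1.8] op 25.9 tilt [ 0.013 -0.009]
[0.049, 0.0025, -0.0011, -0.0013],[0.049, 0.0025, -0.0011, -0.0013],
```

apply_moves(
  commands=[
    [0.025,0.002,-0.001,0,0],
    [0.035,0.002,-0.001,0,0],
    [0.025,0.001,-0.001,0,0],
    [0.008,0,0,0,0],
    [0,0,0,0,0],
  ],
)

```text
time: 14.82
tcp_pos: [0.383, 0.2861, 0.2287]
tool_rot: [[0.005, 0.674, 0.738], [0.013, 0.738, -0.674], [-1.0, 0.013, -0.005]]
wrist_force: [-0.0, -0.4, -1.5]
opening: 0.0261
```

```bash
python3 -c "
from h import *
plan(380,292.5,68,-42)"
```

```text
t 14.82 from [383.7 288.   74. ] yaw -42.4 D [-3.7  4.5 -6. ] dyaw 0.4 F [-0.  -0.4 -1.5] op 26.1 tilt [ 0.013 -0.005]
[0.0061, 0.0007, -0.0057, -0.0072],
```

apply_moves(
  commands=[
    [0.003,0.001,-0.005,0,0],
    [0.002,0,-0.001,0,0],
    [0,0,0,0,0],
  ],
)

```text
time: 15.2
tcp_pos: [0.3802, 0.2912, 0.2256]
tool_rot: [[0.009, 0.675, 0.738], [0.015, 0.738, -0.675], [-1.0, 0.017, -0.003]]
wrist_force: [0.3, -0.3, -2.4]
opening: 0.0263
```

```bash
python3 -c "
from h import *
wlook((.379,.293),.06,((.032,.055),(.06,.08)))
plan(380,292.5,66.8,-42)"
```

```text
wrist 0.032 5685 (array([373.2, 300.3]), 50, 30, 44.8) 0.04
wrist 0.06 8013 (array([380.6, 294.6]), 54, 27, 51.7) 0.0764
t 15.25 from [381.7 293.6  71. ] yaw -42.5 D [-1.7 -1.1 -4.2] dyaw 0.5 F [ 0.  -0.  -2.4] op 26.1 tilt [ 0.017 -0.003]
[0.0041, -0.002, -0.0005, -0.008],
```

apply_moves(
  commands=[
    [0.002,-0.002,0,0,0],
    [0.001,0,0,0,0],
    [0,0,0,0,0],
  ],
)

```text
time: 15.62
tcp_pos: [0.3788, 0.2898, 0.2229]
tool_rot: [[0.01, 0.675, 0.738], [0.015, 0.738, -0.675], [-1.0, 0.018, -0.003]]
wrist_force: [-0.6, -0.0, -2.2]
opening: 0.0263
```

apply_moves(
  commands=[
    [0.001,0,0,0,0],
    [0,0,0,0,0],
  ],
)

```text
time: 15.88
tcp_pos: [0.3788, 0.2899, 0.2218]
tool_rot: [[0.01, 0.675, 0.738], [0.015, 0.738, -0.675], [-1.0, 0.018, -0.003]]
wrist_force: [-0.1, 0.2, -2.0]
opening: 0.0264
```

```bash
python3 -c "
from h import *
plan(380,292.5,66.8,-42)"
```

```text
t 15.88 from [380.4 292.3  67.1] yaw -42.4 D [-0.4  0.2 -0.3] dyaw 0.4 F [-0.1  0.2 -2. ] op 26.4 tilt [ 0.018 -0.003]
[0.0003, -0.0001, -0.0005, -0.0075],
```

apply_moves(
  commands=[
    [0.001,0,0,0,0],
    [0,0,0,0,0],
  ],
)

```text
time: 16.12
tcp_pos: [0.3788, 0.29, 0.2218]
tool_rot: [[0.01, 0.675, 0.738], [0.016, 0.738, -0.675], [-1.0, 0.019, -0.003]]
wrist_force: [0.2, -0.9, -2.1]
opening: 0.026
```

apply_moves(
  commands=[
    [0.001,0,0,0,0],
    [0,0,0,0,0],
  ],
)

```text
time: 16.38
tcp_pos: [0.3787, 0.2901, 0.2217]
tool_rot: [[0.011, 0.675, 0.738], [0.016, 0.738, -0.675], [-1.0, 0.019, -0.003]]
wrist_force: [-0.3, -1.2, -1.1]
opening: 0.026
```

apply_moves(
  commands=[
    [0.001,0,0,0,0],
    [0,0,0,0,0.035],
    [0,0,0,0,0.045],
    [0,0,0,0,0.055],
    [-0.02,0,0,0,0.06],
    [-0.045,0,0,0,0.06],
    [-0.05,0,0,0,0.085],
  ],
)

```text
time: 17.25
tcp_pos: [0.3771, 0.2878, 0.3347]
tool_rot: [[0.002, 0.675, 0.738], [0.012, 0.738, -0.675], [-1.0, 0.01, -0.006]]
wrist_force: [-0.0, -0.5, -0.1]
opening: 0.0762
```

```bash
python3 -c "
from h import *
wlook((.379,.293),.06,((.003,.012),(.02,.05),(.055,.08)),save='pics/w5.png')
plan(452.5,-80.4,180,-72.7)"
```

```text
wrist 0.003 3330 (array([377.4, 293.3]), 74, 71, 49.1) 0.0053
wrist 0.02 2532 (array([376.8, 293.1]), 50, 46, 50.7) 0.0352
wrist 0.055 1907 (array([378.1, 292. ]), 27, 27, 32.9) 0.0745
t 17.3 from [380.9 291.6 186.7] yaw -42.4 D [  71.6 -372.    -6.7] dyaw -30.3 F [1.3 0.6 3.9] op 82.8 tilt [ 0.022 -0.002]
[0.0001, -0.0323, 0.0434, 0.0754],[0.0002, -0.029, 0.0457, 0.0754],[0.0003, -0.0254, 0.0478, 0.0754],[0.0004, -0.0218, 0.0496, 0.0754],[0.0004, -0.018, 0.0511, 0.0754],[0.0005, -0.0141, 0.0523, 0.0754],[0.0006, -0.0101, 0.0532, 0.0754],
```

View pics/w5.png

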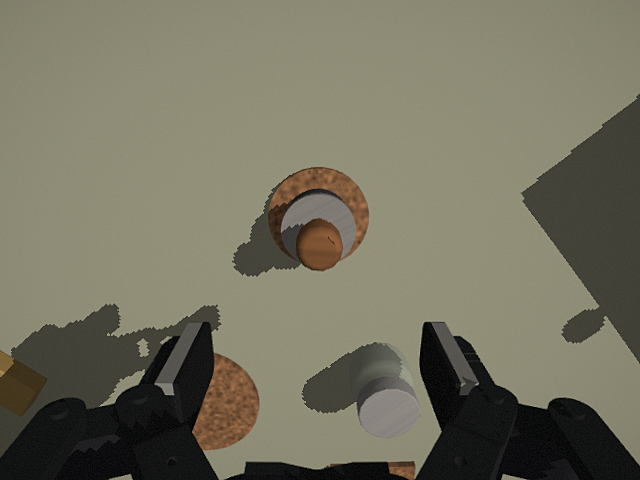

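The small round die is centred on its cork within about 1 mm. Next is the steel oblong.

apply_moves(
  commands=[
    [0,-0.03,0.04,0.075,0.085],
    [0,-0.029,0.045,0.075,0.085],
    [0,-0.025,0.048,0.075,0.085],
    [0,-0.022,0.05,0.075,0.085],
    [0,-0.018,0.051,0.075,0.085],
    [0,-0.014,0.05,0.075,0.085],
    [0,-0.008,0.04,0.06,0.085],
    [0,-0.002,0.015,0.02,0.085],
  ],
)

```text
time: 18.3
tcp_pos: [0.4509, -0.0884, 0.3367]
tool_rot: [[0.027, 0.959, 0.283], [0.021, 0.283, -0.959], [-0.999, 0.032, -0.013]]
wrist_force: [0.2, 0.4, 0.2]
opening: 0.0849
```

```bash
python3 -c "
from h import *
wlook((.4525,-.0804))
plan(452.5,-80.4,80,-72.7,3)"
```

```text
wrist 0.015 4742 (array([451.2, -82.6]), 100, 40, -72.8) 0.0292
wrist 0.045 2899 (array([451. , -82.1]), 59, 18, -73.3) 0.0668
t 18.35 from [455.5 -85.9 182. ] yaw -73.5 D [  -3.     5.5 -102. ] dyaw 0.8 F [-0.2 -1.5  0.7] op 85.1 tilt [ 0.032 -0.011]
[0.034, -0.0015, -0.0017, -0.0048],[0.034, -0.0015, -0.0017, -0.0048],[0.034, -0.0015, -0.0017, -0.0048],
```

apply_moves(
  commands=[
    [0.03,-0.002,-0.002,-0.004,0.085],
    [0.035,-0.002,-0.001,-0.003,0.085],
    [0.028,-0.001,-0.001,-0.003,0.07],
    [0.01,0,0,0,0.06],
    [0,0,0,0,0.06],
  ],
)

```text
time: 18.98
tcp_pos: [0.4481, -0.0801, 0.2316]
tool_rot: [[0.029, 0.954, 0.297], [0.023, 0.297, -0.955], [-0.999, 0.034, -0.013]]
wrist_force: [0.3, 0.5, -0.4]
opening: 0.0597
```

```bash
python3 -c "
from h import *
plan(451.8,-81.2,58,-72.9)"
```

```text
t 18.98 from [452.5 -76.6  77. ] yaw -72.7 D [ -0.7  -4.6 -19. ] dyaw -0.2 F [ 0.3  0.5 -0.4] op 59.7 tilt [ 0.034 -0.013]
[0.0189, -0.0027, 0.0044, 0.0036],
```

apply_moves(
  commands=[
    [0.01,-0.002,0.004,0,0.06],
    [0.007,-0.001,0,0,0.06],
    [0.001,0,0,0,0.05],
  ],
)

```text
time: 19.35
tcp_pos: [0.4479, -0.0846, 0.2144]
tool_rot: [[0.033, 0.954, 0.298], [0.021, 0.298, -0.954], [-0.999, 0.038, -0.01]]
wrist_force: [0.2, -0.1, -0.1]
opening: 0.05
```

```bash
python3 -c "
from h import *
plan(451.8,-81.2,58,-72.9)"
```

```text
t 19.35 from [453.1 -81.3  59.8] yaw -72.6 D [-1.3  0.1 -1.8] dyaw -0.3 F [ 0.2 -0.1 -0.1] op 50.0 tilt [ 0.038 -0.01 ]
[0.0017, -0.0012, -0.0005, 0.0045],
```

apply_moves(
  commands=[
    [0.001,-0.001,0,0.004,0.04],
    [0,0,0,0,0],
    [0,0,0,0,0],
    [0,0,0,0,0],
  ],
)

```text
time: 19.85
tcp_pos: [0.447, -0.0851, 0.2137]
tool_rot: [[0.034, 0.955, 0.294], [0.021, 0.293, -0.956], [-0.999, 0.038, -0.01]]
wrist_force: [-0.6, -0.2, -1.0]
opening: 0.0173
```

```bash
python3 -c "
from h import *
plan(451.8,-81.2,58,-72.9)"
```

```text
t 19.85 from [452.2 -81.9  59.1] yaw -72.9 D [-0.4  0.7 -1.1] dyaw 0.0 F [-0.6 -0.2 -1. ] op 17.3 tilt [ 0.038 -0.01 ]
[0.0011, -0.0002, -0.0008, -0.0001],
```

apply_moves(
  commands=[
    [-0.02,0,0,0,0],
    [-0.045,0,0,0,0],
    [-0.045,0,0,0,0],
    [-0.02,0,0,0,0],
  ],
)

```text
time: 20.35
tcp_pos: [0.4411, -0.0873, 0.3434]
tool_rot: [[0.024, 0.956, 0.294], [0.025, 0.293, -0.956], [-0.999, 0.03, -0.017]]
wrist_force: [0.7, 0.1, -4.2]
opening: 0.0171
```

```bash
python3 -c "
from h import *
plan(553.3,-389.7,188,-85)"
```

```text
t 20.35 from [444.8 -83.5 188.7] yaw -72.9 D [ 108.5 -306.2   -0.7] dyaw -12.1 F [ 0.7  0.1 -4.2] op 17.1 tilt [ 0.03  -0.017]
[-0.0007, 0.0023, 0.0541, 0.0351],[-0.0007, 0.0042, 0.054, 0.0351],[-0.0006, 0.0061, 0.0538, 0.0351],[-0.0005, 0.008, 0.0536, 0.0351],[-0.0005, 0.0099, 0.0532, 0.0351],[-0.0004, 0.0117, 0.0529, 0.0351],
```

apply_moves(
  commands=[
    [-0.001,0.002,0.04,0.025,0],
    [-0.001,0.003,0.05,0.035,0],
    [-0.001,0.005,0.05,0.035,0],
    [-0.001,0.007,0.05,0.035,0],
    [-0.001,0.009,0.05,0.035,0],
    [-0.001,0.009,0.045,0.03,0],
    [0,0.006,0.028,0.01,0],
    [0,0.002,0.01,0.005,0],
  ],
)

```text
time: 21.35
tcp_pos: [0.5489, -0.4027, 0.3382]
tool_rot: [[0.019, 0.996, 0.083], [0.033, 0.083, -0.996], [-0.999, 0.022, -0.031]]
wrist_force: [-1.1, -0.3, -4.2]
opening: 0.0172
```

```bash
python3 -c "
from h import *
plan(553.4,-390.5,72,-85,3)"
```

```text
t 21.35 from [ 551.8 -397.7  183.6] yaw -85.2 D [   1.6    7.2 -111.6] dyaw 0.2 F [-1.1 -0.3 -4.2] op 17.2 tilt [ 0.022 -0.031]
[0.0373, -0.0001, -0.0012, -0.0013],[0.0373, -0.0001, -0.0012, -0.0013],[0.0373, -0.0001, -0.0012, -0.0013],
```

apply_moves(
  commands=[
    [0.025,0,0,0,0],
    [0.035,0,0,0,0],
    [0.025,0,0,0,0],
    [0.008,0,0,0,0],
    [0,0,0,0,0],
  ],
)

```text
time: 21.98
tcp_pos: [0.5497, -0.3961, 0.2411]
tool_rot: [[0.015, 0.996, 0.084], [0.039, 0.083, -0.996], [-0.999, 0.018, -0.038]]
wrist_force: [1.5, -0.5, -3.0]
opening: 0.0172
```

```bash
python3 -c "
from h import *
plan(553.4,-390.5,70,-85)"
```

```text
t 21.98 from [ 551.9 -390.1   86.5] yaw -85.2 D [  1.5  -0.4 -16.5] dyaw 0.2 F [ 1.5 -0.5 -3. ] op 17.2 tilt [ 0.018 -0.038]
[0.0165, 0.0011, 0.0012, -0.003],
```

apply_moves(
  commands=[
    [0.008,0.001,0.001,0,0],
    [0.005,0,0,0,0],
    [0,0,0,0,0],
  ],
)

```text
time: 22.35
tcp_pos: [0.5517, -0.3967, 0.23]
tool_rot: [[0.018, 0.996, 0.085], [0.036, 0.084, -0.996], [-0.999, 0.021, -0.034]]
wrist_force: [0.2, -0.1, -3.8]
opening: 0.0171
```

```bash
python3 -c "
from h import *
wlook((.5533,-.3897),.09,((.002,.012),(.03,.07)),save='pics/w6.png')
plan(553.4,-390.5,65,-85)"
```

```text
wrist 0.002 7629 (array([ 551.6, -378.1]), 96, 64, -84.8) 0.0052
wrist 0.03 9497 (array([ 554.7, -387.8]), 95, 44, -79.4) 0.0463
t 22.4 from [ 554.7 -391.3   75.7] yaw -85.1 D [ -1.3   0.8 -10.7] dyaw 0.1 F [ 0.8  0.6 -3.8] op 17.3 tilt [ 0.022 -0.034]
[0.0107, -0.0014, -0.0006, -0.0025],
```

View pics/w6.png

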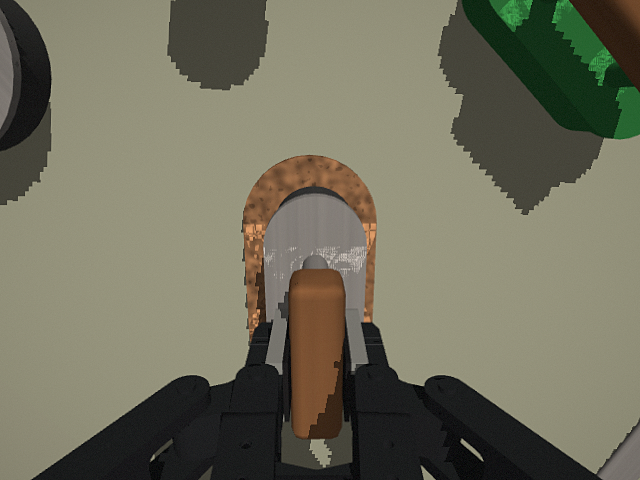

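The oblong sits over its rest, centred across the width. Lowering to contact.

apply_moves(
  commands=[
    [0.005,-0.0015,-0.001,0,0],
    [0.002,0,0,0,0],
    [0,0,0,0,0],
  ],
)

```text
time: 22.78
tcp_pos: [0.5503, -0.3959, 0.2234]
tool_rot: [[0.019, 0.996, 0.084], [0.035, 0.084, -0.996], [-0.999, 0.022, -0.033]]
wrist_force: [-1.4, 0.9, -2.9]
opening: 0.0175
```

apply_moves(
  commands=[
    [0.001,0,0,0,0],
    [0,0,0,0,0],
  ],
)

```text
time: 23.02
tcp_pos: [0.5503, -0.3959, 0.2224]
tool_rot: [[0.019, 0.996, 0.084], [0.035, 0.084, -0.996], [-0.999, 0.022, -0.033]]
wrist_force: [-0.4, -0.9, -3.4]
opening: 0.0173
```

apply_moves(
  commands=[
    [0.001,0,0,0,0],
    [0,0,0,0,0],
  ],
)

```text
time: 23.28
tcp_pos: [0.5504, -0.3959, 0.2214]
tool_rot: [[0.02, 0.996, 0.084], [0.035, 0.084, -0.996], [-0.999, 0.022, -0.033]]
wrist_force: [0.8, -0.8, -3.8]
opening: 0.0171
```

```bash
python3 -c "
from h import *
plan(553.4,-390.5,65,-85)"
```

```text
t 23.27 from [ 553.4 -390.6   66.9] yaw -85.2 D [-0.   0.1 -1.9] dyaw 0.2 F [ 0.8 -0.8 -3.8] op 17.1 tilt [ 0.022 -0.033]
[0.0019, -0.0001, 0.0, -0.0028],
```

apply_moves(
  commands=[
    [0.001,0,0,0,0],
    [0,0,0,0,0],
  ],
)

```text
time: 23.52
tcp_pos: [0.5505, -0.3959, 0.2208]
tool_rot: [[0.02, 0.996, 0.084], [0.034, 0.084, -0.996], [-0.999, 0.023, -0.033]]
wrist_force: [-0.5, -0.4, -3.0]
opening: 0.0171
```

apply_moves(
  commands=[
    [0.001,0,0,0,0],
    [0,0,0,0,0],
  ],
)

```text
time: 23.78
tcp_pos: [0.5505, -0.3958, 0.2208]
tool_rot: [[0.02, 0.996, 0.084], [0.034, 0.084, -0.996], [-0.999, 0.023, -0.032]]
wrist_force: [0.1, 0.1, -2.8]
opening: 0.0171
```

apply_moves(
  commands=[
    [0.001,0,0,0,0],
    [0,0,0,0,0],
  ],
)

```text
time: 24.02
tcp_pos: [0.5505, -0.3956, 0.2207]
tool_rot: [[0.021, 0.996, 0.084], [0.034, 0.084, -0.996], [-0.999, 0.023, -0.032]]
wrist_force: [-1.7, 1.1, -0.6]
opening: 0.017
```

apply_moves(
  commands=[
    [0.0015,0,0,0,0],
    [0.0015,0,0,0,0],
    [0,0,0,0,0],
  ],
)

```text
time: 24.4
tcp_pos: [0.5504, -0.3953, 0.2206]
tool_rot: [[0.021, 0.996, 0.085], [0.033, 0.084, -0.996], [-0.999, 0.024, -0.031]]
wrist_force: [-1.5, -0.7, -1.9]
opening: 0.0171
```

apply_moves(
  commands=[
    [0.001,0,0,0,0],
    [0,0,0,0,0],
  ],
)

```text
time: 24.65
tcp_pos: [0.5504, -0.3952, 0.2205]
tool_rot: [[0.022, 0.996, 0.085], [0.033, 0.084, -0.996], [-0.999, 0.024, -0.031]]
wrist_force: [-0.8, 0.4, 1.1]
opening: 0.0172
```

apply_moves(
  commands=[
    [0.001,0,0,0,0],
    [0,0,0,0,0],
  ],
  force=20,
)

```text
time: 24.9
tcp_pos: [0.5503, -0.3951, 0.2204]
tool_rot: [[0.022, 0.996, 0.085], [0.032, 0.084, -0.996], [-0.999, 0.024, -0.03]]
wrist_force: [-2.4, 0.2, 1.7]
opening: 0.0172
```

apply_moves(
  commands=[
    [0,0,0,0,0.03],
    [0,0,0,0,0.04],
    [0,0,0,0,0.05],
    [-0.02,0,0,0,0.055],
    [-0.045,0,0,0,0.06],
    [-0.05,0,0,0,0.085],
  ],
)

```text
time: 25.65
tcp_pos: [0.5479, -0.3987, 0.3303]
tool_rot: [[0.015, 0.996, 0.084], [0.04, 0.083, -0.996], [-0.999, 0.019, -0.039]]
wrist_force: [0.7, -0.8, 0.1]
opening: 0.0762
```

```bash
python3 -c "
from h import *
wlook((.5533,-.3897),.075,((.003,.012),(.02,.05),(.055,.08)))
plan(389.7,-301,150,-85)"
```

```text
wrist 0.003 4761 (array([ 553. , -392.2]), 124, 64, -85.1) 0.0053
wrist 0.02 5078 (array([ 554. , -389.7]), 100, 40, -85.6) 0.0353
wrist 0.055 3090 (array([ 554.1, -388.8]), 59, 18, -85.6) 0.0728
t 25.7 from [ 553.  -395.2  184. ] yaw -85.2 D [-163.3   94.2  -34. ] dyaw 0.2 F [ 1.3 -2.3  3.3] op 83.0 tilt [ 0.028 -0.029]
[0.0082, -0.0389, -0.0267, -0.0007],[0.0082, -0.0389, -0.0267, -0.0007],[0.0082, -0.0389, -0.0267, -0.0007],[0.0082, -0.0389, -0.0267, -0.0007],
```

The oblong is within about 2.5 mm and 0.5° of its rest. Last is the big round die.

apply_moves(
  commands=[
    [0.004,-0.035,-0.024,0,0.085],
    [0.006,-0.039,-0.027,0,0.085],
    [0.006,-0.039,-0.027,0,0.085],
    [0.006,-0.03,-0.02,0,0.085],
    [0.003,-0.01,-0.008,0,0.085],
    [0,0,0,0,0.085],
  ],
  force=50,
)

```text
time: 26.45
tcp_pos: [0.3862, -0.3054, 0.3127]
tool_rot: [[0.035, 0.996, 0.084], [0.023, 0.084, -0.996], [-0.999, 0.036, -0.02]]
wrist_force: [0.0, -0.4, 0.2]
opening: 0.0849
```

```bash
python3 -c "
from h import *
wlook((.39,-.301))
plan(389.7,-301,62,-85,3)"
```

```text
wrist 0.015 9892 (array([ 389.5, -302.6]), 80, 79, -79.0) 0.0293
wrist 0.045 2168 (array([ 389.2, -301.9]), 27, 27, -8.1) 0.0685
t 26.5 from [ 392.2 -302.3  158.3] yaw -85.1 D [ -2.5   1.3 -96.3] dyaw 0.1 F [ 0.3 -1.1  0.2] op 85.0 tilt [ 0.037 -0.02 ]
[0.032, -0.002, 0.0001, -0.0009],[0.032, -0.002, 0.0001, -0.0009],[0.032, -0.002, 0.0001, -0.0009],
```

apply_moves(
  commands=[
    [0.028,-0.002,0,0,0.085],
    [0.033,-0.002,0,0,0.085],
    [0.025,-0.002,0,0,0.07],
    [0.006,0,0,0,0.06],
    [0,0,0,0,0.06],
  ],
)

```text
time: 27.12
tcp_pos: [0.3924, -0.3113, 0.2203]
tool_rot: [[0.046, 0.995, 0.085], [0.012, 0.085, -0.996], [-0.999, 0.047, -0.008]]
wrist_force: [0.9, -0.4, -0.4]
opening: 0.0601
```

```bash
python3 -c "
from h import *
plan(389.4,-302,59,-85)"
```

```text
t 27.12 from [ 399.5 -309.4   65.8] yaw -85.1 D [-10.1   7.4  -6.8] dyaw 0.1 F [ 0.9 -0.4 -0.4] op 60.1 tilt [ 0.047 -0.008]
[0.0064, -0.0098, -0.0082, -0.0018],
```

apply_moves(
  commands=[
    [0,-0.006,-0.005,0,0.06],
    [0,-0.003,-0.003,0,0.06],
    [0,0,0,0,0.06],
  ],
)

```text
time: 27.5
tcp_pos: [0.3832, -0.3045, 0.2221]
tool_rot: [[0.049, 0.995, 0.086], [0.009, 0.085, -0.996], [-0.999, 0.05, -0.005]]
wrist_force: [0.9, 0.6, 0.1]
opening: 0.0598
```

```bash
python3 -c "
from h import *
plan(389.4,-302,59,-85)"
```

```text
t 27.5 from [ 390.8 -303.1   67.6] yaw -85.1 D [-1.4  1.1 -8.6] dyaw 0.1 F [0.9 0.6 0.1] op 59.8 tilt [ 0.05  -0.005]
[0.0085, -0.0018, -0.0012, -0.0015],
```

apply_moves(
  commands=[
    [0.005,-0.001,-0.001,0,0.06],
    [0.002,-0.001,0,0,0.05],
    [0,0,0,0,0],
    [0,0,0,0,0],
    [0,0,0,0,0],
    [0,0,0,0,0],
  ],
)

```text
time: 28.25
tcp_pos: [0.3814, -0.3037, 0.2156]
tool_rot: [[0.05, 0.995, 0.086], [0.008, 0.085, -0.996], [-0.999, 0.051, -0.003]]
wrist_force: [0.7, -1.3, 1.3]
opening: 0.026
```

```bash
python3 -c "
from h import *
plan(389.4,-302,59,-85)"
```

```text
t 28.25 from [ 389.2 -302.5   61.1] yaw -85.1 D [ 0.2  0.5 -2.1] dyaw 0.1 F [ 0.7 -1.3  1.3] op 26.0 tilt [ 0.051 -0.003]
[0.0021, 0.0002, -0.0004, -0.0015],
```

apply_moves(
  commands=[
    [-0.02,0,0,0,0],
    [-0.045,0,0,0,0],
    [-0.045,0,0,0,0],
    [-0.02,0,0,0,0],
    [0,0,0,0,0],
  ],
)

```text
time: 28.88
tcp_pos: [0.3736, -0.3036, 0.3435]
tool_rot: [[0.042, 0.995, 0.086], [0.016, 0.085, -0.996], [-0.999, 0.043, -0.013]]
wrist_force: [-0.4, 0.2, -4.6]
opening: 0.0264
```

```bash
python3 -c "
from h import *
plan(432,104.7,185,-85)"
```

```text
t 28.88 from [ 380.  -301.1  189. ] yaw -85.1 D [ 52.  405.8  -4. ] dyaw 0.1 F [-0.4  0.2 -4.6] op 26.4 tilt [ 0.043 -0.013]
[0.0016, 0.0108, -0.05, -0.0002],[0.0016, 0.0108, -0.05, -0.0002],[0.0016, 0.0108, -0.05, -0.0002],[0.0016, 0.0108, -0.05, -0.0002],[0.0016, 0.0108, -0.05, -0.0002],[0.0016, 0.0108, -0.05, -0.0002],[0.0016, 0.0108, -0.05, -0.0002],[0.0016, 0.0108, -0.05, -0.0002],
```

apply_moves(
  commands=[
    [-0.001,0.008,-0.035,0,0],
    [-0.001,0.011,-0.048,0,0],
    [-0.001,0.011,-0.05,0,0],
    [-0.001,0.011,-0.05,0,0],
    [-0.001,0.011,-0.05,0,0],
    [-0.001,0.011,-0.05,0,0],
    [0,0.011,-0.048,0,0],
    [0,0.008,-0.035,0,0],
  ],
)

```text
time: 29.88
tcp_pos: [0.422, 0.0773, 0.3439]
tool_rot: [[0.021, 0.997, 0.078], [0.024, 0.077, -0.997], [-0.999, 0.022, -0.023]]
wrist_force: [0.9, -0.9, -4.3]
opening: 0.026
```

```bash
python3 -c "
from h import *
plan(432,104.2,170,-85,4)"
```

```text
t 29.88 from [425.2  81.  189.3] yaw -85.6 D [  6.8  23.2 -19.3] dyaw 0.6 F [ 0.9 -0.9 -4.3] op 26.0 tilt [ 0.022 -0.023]
[0.005, 0.002, -0.0055, -0.0024],[0.005, 0.002, -0.0055, -0.0024],[0.005, 0.0021, -0.0055, -0.0024],[0.005, 0.0021, -0.0055, -0.0024],
```

apply_moves(
  commands=[
    [0.005,0.003,-0.007,0,0],
    [0.01,0.001,-0.003,0,0],
    [0.01,0,0,0,0],
    [0,0,0,0,0],
  ],
)

```text
time: 30.38
tcp_pos: [0.4239, 0.0889, 0.3128]
tool_rot: [[0.01, 0.997, 0.08], [0.023, 0.08, -0.997], [-1.0, 0.012, -0.022]]
wrist_force: [-0.2, 0.4, -4.6]
opening: 0.0263
```

```bash
python3 -c "
from h import *
plan(432,104.2,75,-85,3)"
```

```text
t 30.38 from [425.5  92.4 158.2] yaw -85.4 D [  6.5  11.8 -83.2] dyaw 0.4 F [-0.2  0.4 -4.6] op 26.3 tilt [ 0.012 -0.022]
[0.0278, 0.0022, -0.0031, -0.0022],[0.0278, 0.0022, -0.0031, -0.0022],[0.0278, 0.0022, -0.0031, -0.0022],
```

apply_moves(
  commands=[
    [0.025,0.002,-0.003,0,0],
    [0.03,0.002,-0.003,0,0],
    [0.02,0.001,-0.002,0,0],
    [0,0,0,0,0],
    [0,0,0,0,0],
  ],
)

```text
time: 31.0
tcp_pos: [0.4311, 0.0953, 0.2376]
tool_rot: [[0.015, 0.997, 0.074], [0.022, 0.073, -0.997], [-1.0, 0.017, -0.02]]
wrist_force: [-0.2, -0.5, -3.9]
opening: 0.026
```

```bash
python3 -c "
from h import *
p,X=wlook((.432,.1047),.07,((.003,.012),(.03,.065)))
Y=X[(np.hypot(X[...,0]-.432,X[...,1]-.1047)<.06)&(X[...,2]>.035)&(X[...,2]<.062)]
for _ in range(4):
    a=np.linalg.lstsq(np.c_[Y[:,:2]-[.432,.1047],np.ones(len(Y))],Y[:,2],rcond=None)[0]; e=Y[:,2]-np.c_[Y[:,:2]-[.432,.1047],np.ones(len(Y))]@a; Y=Y[abs(e)<max(.0015,2*e.std())]
print('plane',a.round(4),len(Y))
plan(432,104.2,67.1,-85)"
```

```text
wrist 0.003 10323 (array([428.9, 122.4]), 104, 66, 7.1) 0.0052
wrist 0.03 16544 (array([432.6, 100.7]), 78, 78, -36.7) 0.0515
plane [-0.0231  0.0173  0.0513] 15061
t 31.05 from [433.4  98.7  83.1] yaw -85.8 D [ -1.4   5.5 -16. ] dyaw 0.8 F [-0.5  0.2 -4.1] op 26.1 tilt [ 0.017 -0.02 ]
[0.0161, -0.0013, -0.0053, -0.0133],
```

apply_moves(
  commands=[
    [0.006,-0.001,-0.004,0,0],
    [0.004,0,-0.001,0,0],
    [0,0,0,0,0],
  ],
)

```text
time: 31.42
tcp_pos: [0.4303, 0.1006, 0.2288]
tool_rot: [[0.019, 0.997, 0.073], [0.022, 0.073, -0.997], [-1.0, 0.021, -0.02]]
wrist_force: [-0.3, 0.7, -3.8]
opening: 0.0259
```

```bash
python3 -c "
from h import *
plan(432.3,103.5,67.1,-85)"
```

```text
t 31.43 from [433.2 104.   74.2] yaw -85.8 D [-0.9 -0.5 -7.1] dyaw 0.8 F [-0.3  0.7 -3.8] op 25.9 tilt [ 0.021 -0.02 ]
[0.0071, -0.0011, 0.0006, -0.0137],
```

apply_moves(
  commands=[
    [0.003,-0.001,0,0,0],
    [0.002,0,0,0,0],
    [0,0,0,0,0],
  ],
)

```text
time: 31.8
tcp_pos: [0.4294, 0.1008, 0.2236]
tool_rot: [[0.019, 0.997, 0.074], [0.022, 0.073, -0.997], [-1.0, 0.021, -0.02]]
wrist_force: [-0.1, -0.4, -5.0]
opening: 0.0261
```

apply_moves(
  commands=[
    [0.001,0,0,0,0],
    [0,0,0,0,0],
  ],
)

```text
time: 32.05
tcp_pos: [0.4295, 0.1008, 0.2226]
tool_rot: [[0.019, 0.997, 0.074], [0.022, 0.073, -0.997], [-1.0, 0.021, -0.02]]
wrist_force: [-0.8, -0.0, -3.6]
opening: 0.0266
```

apply_moves(
  commands=[
    [0.001,0,0,0,0],
    [0,0,0,0,0],
  ],
)

```text
time: 32.3
tcp_pos: [0.4295, 0.1011, 0.2224]
tool_rot: [[0.02, 0.997, 0.073], [0.023, 0.073, -0.997], [-1.0, 0.021, -0.021]]
wrist_force: [0.0, -0.2, -3.7]
opening: 0.0259
```

apply_moves(
  commands=[
    [0.001,0,0,0,0],
    [0,0,0,0,0],
  ],
)

```text
time: 32.55
tcp_pos: [0.4293, 0.1012, 0.2222]
tool_rot: [[0.02, 0.997, 0.074], [0.023, 0.073, -0.997], [-1.0, 0.022, -0.021]]
wrist_force: [-1.1, 0.1, -2.0]
opening: 0.0259
```

apply_moves(
  commands=[
    [0.001,0,0,0,0],
    [0.001,0,0,0,0],
  ],
  force=20,
)

```text
time: 32.8
tcp_pos: [0.4291, 0.1015, 0.2218]
tool_rot: [[0.02, 0.997, 0.074], [0.023, 0.073, -0.997], [-1.0, 0.022, -0.022]]
wrist_force: [-4.4, 0.4, 14.0]
opening: 0.0259
```

apply_moves(
  commands=[
    [0.001,0,0,0,0],
    [0.001,0,0,0,0],
  ],
)

```text
time: 33.05
tcp_pos: [0.4289, 0.1015, 0.2218]
tool_rot: [[0.021, 0.997, 0.074], [0.023, 0.074, -0.997], [-1.0, 0.023, -0.022]]
wrist_force: [-5.1, 0.0, 11.3]
opening: 0.0258
```

apply_moves(
  commands=[
    [0.001,0,0,0,0],
    [0,0,0,0,0],
  ],
)

```text
time: 33.3
tcp_pos: [0.4289, 0.1013, 0.2221]
tool_rot: [[0.022, 0.997, 0.074], [0.023, 0.074, -0.997], [-0.999, 0.024, -0.021]]
wrist_force: [-0.8, -1.3, -2.6]
opening: 0.026
```

apply_moves(
  commands=[
    [0.001,0,0,0,0],
    [0,0,0,0,0.035],
    [0,0,0,0,0.045],
    [0,0,0,0,0.055],
    [-0.02,0,0,0,0.06],
    [-0.045,0,0,0,0.06],
    [-0.05,0,0,0,0.08],
  ],
)

```text
time: 34.17
tcp_pos: [0.4263, 0.0985, 0.3353]
tool_rot: [[0.015, 0.997, 0.074], [0.023, 0.073, -0.997], [-1.0, 0.016, -0.021]]
wrist_force: [1.2, -0.0, 0.2]
opening: 0.0758
```

apply_moves(
  commands=[
    [-0.04,0,0.05,0,0.08],
    [-0.02,-0.04,0.045,0,0.08],
    [0,-0.05,0.03,0,0.08],
    [0,-0.03,0.02,0,0.08],
    [0,0,0,0,0.08],
  ],
)

```text
time: 34.8
tcp_pos: [0.3167, -0.0586, 0.3942]
tool_rot: [[0.029, 0.997, 0.077], [0.017, 0.077, -0.997], [-0.999, 0.03, -0.015]]
wrist_force: [0.0, 0.3, 0.2]
opening: 0.0799
```

Run:
```python
from h import *
p,d=r.grab_frame("top"); X=cloud("top",d); C=cam("top")
c=cv2.resize(p[140:330,150:500],None,fx=2.2,fy=2.2,interpolation=cv2.INTER_CUBIC); cv2.imwrite("pics/end.png",c[...,::-1])
T={"big":(.432,.1047),"small":(.379,.293),"obl":(.5533,-.3897),"rect":(.632,.133),"glue":(.568,0),"jar":(.506,.242)}
for k,q in T.items():
    m=np.hypot(X[...,0]-q[0],X[...,1]-q[1])<.075
    for lo,hi in ((.022,.046),(.05,.1)):
        Y=X[m&(X[...,2]>lo)&(X[...,2]<hi)]
        if len(Y)>5: print(k,lo,len(Y),rect(Y),np.round(np.median(Y[:,2]),3))
s=r.get_state(); print(s["time"],s["tcp_pos"])
```

```text
big 0.022 620 (array([432.3, 108. ]), 78, 77, 0.0) 0.035
big 0.05 94 (array([433.1, 106.4]), 26, 26, 1.2) 0.074
small 0.022 176 (array([380.4, 292.4]), 49, 48, 89.5) 0.035
small 0.05 105 (array([379.1, 291.6]), 27, 26, 89.2) 0.074
obl 0.022 335 (array([ 556.1, -387.7]), 101, 41, -84.8) 0.035
obl 0.05 178 (array([ 555.6, -386.7]), 60, 19, -84.9) 0.072
rect 0.022 471 (array([634.9, 135.6]), 84, 58, -41.5) 0.035
rect 0.05 178 (array([634.8, 135.1]), 60, 19, -41.0) 0.072
glue 0.022 25 (array([552.8,   2.1]), 41, 16, 74.7) 0.033
glue 0.05 192 (array([567.2,  -2.5]), 41, 40, -0.8) 0.06
jar 0.022 63 (array([504.7, 235.5]), 48, 30, -36.5) 0.032
jar 0.05 228 (array([509.7, 241.5]), 42, 42, -1.7) 0.059
34.85 [ 0.31762889 -0.05826331  0.39434288]
```

View pics/end.png

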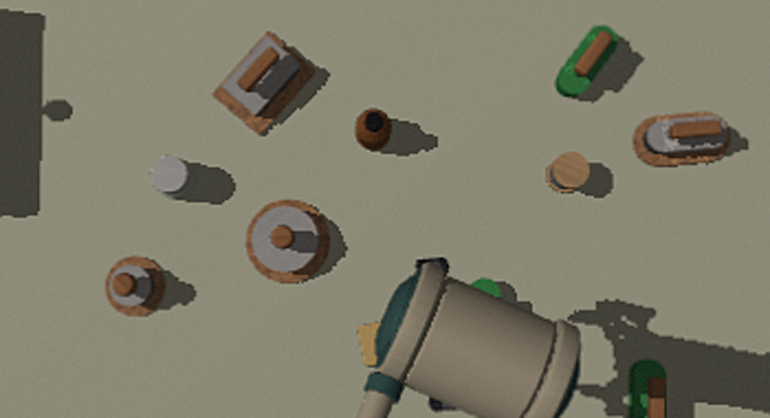

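```bash
python3 -c "
from h import *
print(r.job_done(), r.get_state()['time'])"
```

```text
the job is handed in; nothing more can be done
the job is handed in; nothing more can be done
```

All four steel dies are upright on their own cork rests, and I handed the job in at about 35 s of the 106 s allowed. I didn't touch the green look-alikes, and the highest wrist force I read was about 15 N, while seating the big round die.

| Die | Off-centre by top camera | Off-centre by wrist camera | Turn error |
|---|---|---|---|
| Rectangle | about 4 mm | about 2 mm | under 1° |
| Oblong | about 3.5 mm | about 2.5 mm | about 0.5° |
| Big round | about 3 mm | not measured after release | – |
| Small round | about 2 mm | about 1 mm | – |

- **Height:** every block top reads 35 mm, so all four are flat on the cork. The last picture shows cork all round each one.
- **Bottle and jar:** both stand where they were; the top camera puts them within about 3 mm and 0.2 mm of their start, which is about its accuracy.
- **Disagreement:** the top camera reads larger offsets than the wrist camera by 1–2 mm, within its stated calibration. Even the larger figures leave roughly 8 mm or more of the 12 mm cork strip.
- **Tool tilt:** the tool drifted up to about 3° from vertical during the moves. The big round die was measured about 1.7° off level just before touching down, and the oblong also touched one end first. I pressed both lightly until the load came off before letting go.

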